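# Set the rolling mill's gap and hold the wheel

### The job

Set the gap of the rolling mill: take the upright handle of the handwheel on top, wind the wheel clockwise (seen from above) until the rolls touch and it comes to its stop, then back it off exactly two full turns. Finish while still gripping that handle between the fingers, with the wheel still, so that it cannot creep while I tighten the locking ring under it: do not let go at the end. Leave the crank on the mill's side and everything else on the bench as they are.

Things in the scene. Friction and masses are not known exactly. Their poses are not given: they have to be found in the camera images.
- mill: jeweller's rolling mill of dark cast iron bolted to the bench: base 150 x 190 mm (its x, y), two cheeks with two steel rolls between them, a yoke on top up to 207 mm high with a 102 mm steel handwheel over it; a side crank with a wooden handle on its -y side reaches 209 mm from the middle. Origin: centre of the base's underside, on the wheel's vertical axis; z up
- wheel (a joint): turn of the handwheel, rad: 0 = rolls touching, a hard stop; grows counter-clockwise seen from above, raising the upper roll 1 mm a turn, up to five turns. Starts about half a turn to one and a half turns open, stays where left, takes 3 to 4 N at the handle to turn. At 0 and each full turn the handle stands out from the axis along the mill's +x
- wheel_axis (a point): point on the wheel's vertical axis at the mid-height of its handle, 275 mm above the bench (rim top 243 mm above the bench, hub nut 251 mm)
- handle_mid (a point): middle of the wheel's handle: a black upright barrel, 22 mm thick, 56 mm tall (249 to 305 mm above the bench), straight-sided in its middle 30 mm, standing on the rim 45 mm from the wheel's axis. It revolves freely on its stud, so a gripper holding it can be carried round the circle without turning
- handle: the same wheel handle as a body; origin at the centre of its lower end, 28 mm below point handle_mid
- crank_grip (a point): middle of the wooden handle of the mill's side crank (25 mm thick, 80 mm long, lying along the mill's y, 85 mm from the rolls' axis, at most 170 mm above the bench): not to be moved
- strip: flat bar of brass sheet lying on the bench by the mill, 90 x 32 x 5 mm; not to be moved
- pliers: small pliers with black grips lying flat, about 130 x 55 mm, 12 mm high; origin at the pivot; not to be moved
- jar: small glass jar with a white cap, 56 mm across, 62 mm high; not to be moved
- dish: white ceramic dish, 84 mm across, 28 mm high; not to be moved
- hammer: small hammer lying on the bench, 240 mm long; not to be moved
- calliper: steel slide calliper lying flat, 160 mm long, 8 mm thick; not to be moved
- block: square steel bench block, 64 x 64 x 22 mm; not to be moved

How it is judged:
On the way:
1. the wheel is wound down to its stop, rolls touching (value of joint wheel below 0.12 rad), for 0.2 s.
At the end, for the whole second after the job is handed in: After having been closed to its stop (within 0.12 rad), the wheel stands two turns open (12.57 rad, within 0.3 rad) and still, and the fingers grip its upright handle (more than 6 N on it, the point between the fingers within 35 mm of the handle's middle) (value of joint wheel between 12.266 and 12.866 rad and velocity of joint wheel between -0.08 and 0.08 rad/s and contact force between the fingers and handle above 6 N and distance between the grasp point and handle_mid below 0.035 m); the arm keeps its last pose, push and grip.
It fails at once if the mill's side crank is moved (more than 30 mm at its handle) (distance of crank_grip from where it was at the start of the episode above 0.03 m).
It fails at once if something lying loose on the bench is moved (more than 25 mm) (distance of any of strip, pliers, jar, dish, hammer, calliper, block from where it was at the start of the episode above 0.025 m).
It also fails if it takes over 67 s, if anything falls off the work surface, if the arm or the gripper's body presses on something with over 40 N, if the wrist force passes 120 N, or if a joint passes its speed limit or range.

### The arm

A 7-joint arm with a two-finger parallel gripper is mounted at the origin on the work surface. World frame = base frame: x ahead of the robot, y to its left, z up, the work surface at z = 0. Lengths are in m, angles in rad, forces in N, time in s.
With the tool pointing down it reaches from about 0.425 to 1.025 m from the base axis. Payload 9.4 kg.
Tool frame: the origin (TCP) lies between the finger pads; the fingertips stand 17 mm ahead of it and the grasp point (between the pads) lies 2 mm behind it (env.tips_ahead is the distance from the TCP to the fingertips, in m); z points along the fingers, y is the line along which they close (so a half turn about z gives the same grasp; the last joint's range is limited). The gripper opens to 85 mm and grips with 20 to 120 N. Pads are 22 mm wide; open, the fingers measure 114 mm over their backs; the gripper's body (76 mm by 85 mm) begins 54 mm behind the grasp point. The pads swing forward as they close: fully open they stand 13 mm farther back than shut.
Start: joints at [1.044, 0.599, -0.003, 1.599, 0.002, 0.943, -0.08], TCP at [0.315, -0.653, 0.248] pointing down, gripper open.
Joint ranges: [-2.57, 2.57], [-0.35, 1.97], [-1.29, 1.29], [0.11, 2.56], [-1.05, 4.19], [0.11, 1.86], [-2.63, 2.63]. Speed limits (rad/s): [2.22, 2.22, 3.01, 3.01, 3.14, 3.14, 3.14].

### API

Orientations are given as a unit quaternion [x, y, z, w].
In Python, from rig import env, cams gives the robot as it stands (env), with the cameras (cams).
- The arm moves only by the shell command python3 jog.py 'ROWS' [FORCE]. ROWS is a JSON list of rows, 1 to 8 of them, each of 7 numbers: the finger opening in m, then dx, dy, dz in m, then a rotation vector rx, ry, rz in rad; each row shifts and turns the commanded pose from where the row before left it, along the tool's axes as they then stand; what a row does not reach is not made up. A row lasts 1/12 s, in which the tool goes at most 0.0417 m and 0.125 rad, less where a joint would pass 70% of its speed; a pose out of reach is approached as far as the arm can. The fingers move at their own pace and stop on an object; FORCE is the grip in N (left out, the last holds). Time passes only in rows, so rows that do not move let the fingers close. It prints the time, the measured TCP pose, the force, the opening and the grip force at its end.
- env.state(): the state, without advancing time (a new reading comes with each control period).
- cams.get_image(name): name is "side" or "top"; returns (picture, depth): 400x640x3 uint8, red, green, blue; 400x640 float32, m along the optical axis (not along the pixel's ray), 0 where there is no reading.
- cams.camera_params(name): a dict with "intrinsics" (3x3 intrinsics, pixels), "R" (3x3) and "t" (3): a world point X has camera coordinates R X + t. Camera axes: x right, y down, z forward; pixel columns grow to the right and rows downward; lengths in m; the calibration is good to about 2 mm. A picture is of the moment at which its call begins. camera_params takes no time and is no camera call.
- env.sign_off(): hands the job in; it is judged then, once.
The state is a dict: "clock": time; "joint_positions": joint angles; "joint_velocities": joint speeds; "effort": joint torques, N m; "position": TCP position; "tool_rot": TCP orientation; "wrist_force": force on the tool from outside, world axes, zero at the start; "ft_torque": the same for the moment, N m; "gripper_width": finger opening in m; "grip_force": force on a finger pad.
Only numpy, scipy, OpenCV 4.12 (cv2) and the standard library are available. Lean on these libraries where they do the work, as an engineer would, in place of code of your own. Each camera call takes 0.05 s, during which the arm holds its last target. There are 200 camera calls.

## Working session

There is one attempt and no reset: what is moved stays moved. The work goes in short steps, Python scripts to look and compute and a shell command to move; the robot and the scene stay as the last step left them, time stands still between calls to the robot, and variables do not carry over. Pictures are saved under pics/ and viewed, at most 10 in all, crops included, and the job is handed in when it is done.

```bash
ls; mkdir -p pics; python3 - <<'E'
from rig import env, cams
import cv2,numpy as np
np.set_printoptions(precision=4,suppress=True)
for n in("side","top"):
    p,d=cams.get_image(n); cv2.imwrite(f"pics/{n}0.png",p[:,:,::-1]); np.save(f"pics/{n}0_d.npy",d)
    c=cams.camera_params(n); print(n,c["intrinsics"],c["R"],c["t"],-c["R"].T@c["t"])
print(env.state())
E
```

```text
jog.py
pics
rig.py
side [[484.5658   0.     321.122 ]
 [  0.     484.5658 199.2743]
 [  0.       0.       1.    ]] [[ 0.8318 -0.5548 -0.0186]
 [-0.4202 -0.6073 -0.6743]
 [ 0.3628  0.5687 -0.7382]] [-0.4309  0.3413  1.5483] [-0.06   -0.9123  1.3651]
top [[449.5919   0.     320.4189]
 [  0.     449.5919 198.7873]
 [  0.       0.       1.    ]] [[ 0.007  -1.     -0.0026]
 [-0.9962 -0.0068 -0.0873]
 [ 0.0873  0.0032 -0.9962]] [-0.0012  0.5311  1.4244] [ 0.4047 -0.0022  1.4654]
{'clock': 0.1, 'joint_positions': array([ 1.0443,  0.6   , -0.0025,  1.6001,  0.0018,  0.9429, -0.0798]), 'joint_velocities': array([-0.0007, -0.0001, -0.0017, -0.0035,  0.0008,  0.0006, -0.0012]), 'effort': array([  0.0045, -77.7991,   1.5696, -25.8627,   0.0126,   0.0055,
        -0.0001]), 'position': array([ 0.315 , -0.6525,  0.2475]), 'tool_rot': array([ 0.9748,  0.223 , -0.0002, -0.0007]), 'wrist_force': array([-0.9361, -0.0733, -0.2083]), 'ft_torque': array([ 0.006 , -0.0228,  0.0399]), 'grip_force': 0.0, 'gripper_width': 0.08546638500422088}
```

View pics/side0.png

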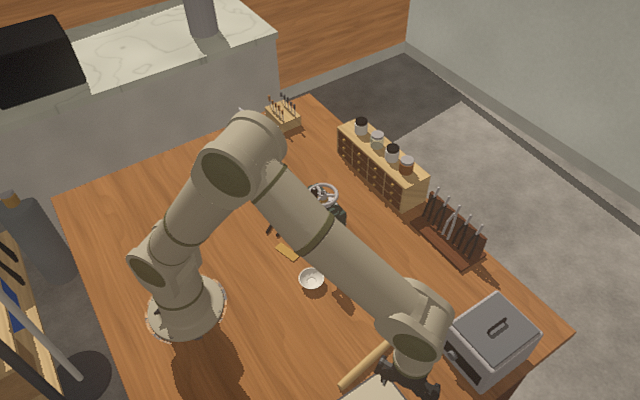

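View pics/top0.png

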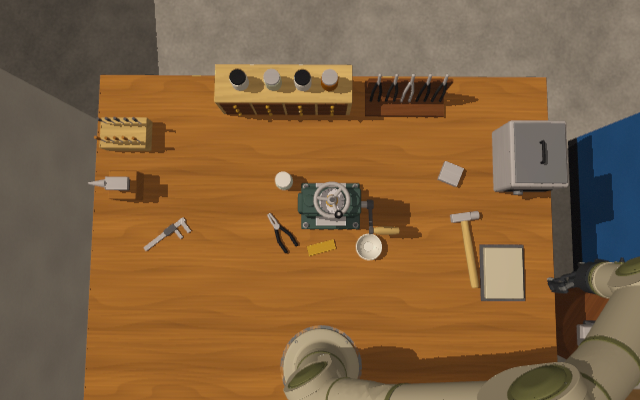

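The top view shows the wheel at about (333,201), the black knob at (338,214) and the crank grip at (387,231). In the side view the wheel is at about (322,193), close to the arm's silhouette. I'll zoom in on both.

```bash
python3 - <<'E'
import cv2,numpy as np
a=cv2.imread("pics/top0.png")[165:255,265:415]; b=cv2.imread("pics/side0.png")[165:255,255:405]
cv2.imwrite("pics/z0.png",np.vstack([cv2.resize(x,None,fx=3.3,fy=3.3,interpolation=cv2.INTER_CUBIC) for x in(a,b)]))
E
```

```text
(no output)
```

View pics/z0.png

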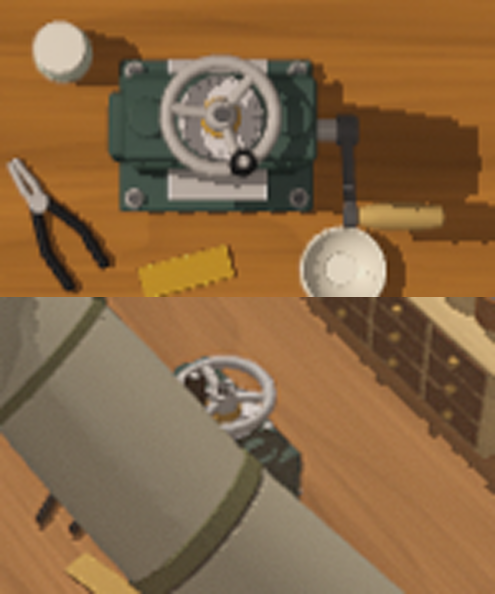

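The zoom shows the wheel rim at about (332,198) in the top view, with the handle top at (338.6,213.8). In the side view the black handle is near (315,191), next to the arm. Next I'll measure by depth and by two-view triangulation.

```bash
cat > h.py <<'E'
import cv2,numpy as np
from rig import env, cams
np.set_printoptions(precision=4,suppress=True)
def world(n,d):
    c=cams.camera_params(n);v,u=np.mgrid[:400,:640].astype(float);K=c["intrinsics"]
    P=np.stack([(u-K[0,2])/K[0,0]*d,(v-K[1,2])/K[1,1]*d,d],-1)
    return (P-c["t"])@c["R"]
def ray(n,uv,z):
    c=cams.camera_params(n);o=-c["R"].T@c["t"];r=c["R"].T@np.linalg.solve(c["intrinsics"],[*uv,1]);return o+r*(z-o[2])/r[2]
def circ(p):
    s=np.linalg.lstsq(np.c_[2*p,np.ones(len(p))],(p**2).sum(1),rcond=None)[0];return s[:2],np.sqrt(s[2]+s[:2]@s[:2])
def tri(uv1,uv2,a="top",b="side"):
    Ps=[cams.camera_params(n) for n in(a,b)];M=[c["intrinsics"]@np.c_[c["R"],c["t"]] for c in Ps]
    X=cv2.triangulatePoints(M[0],M[1],np.float64(uv1),np.float64(uv2))[:,0];return X[:3]/X[3]
E
python3 - <<'E'
from h import *
for n in("top","side"):
    p=cv2.imread(f"pics/{n}0.png").astype(int);W=world(n,np.load(f"pics/{n}0_d.npy"))
    near=(abs(W[...,0]-.455)<.12)&(abs(W[...,1]+.035)<.11)
    near&=W[...,2]<.33
    hsv=cv2.cvtColor(p.astype(np.uint8),cv2.COLOR_BGR2HSV)
    rim=near&(abs(W[...,2]-.24)<.012)&(hsv[...,2]>110)
    q=W[rim][:,:2]
    c,r=circ(q)
    for _ in range(5):
        e=np.linalg.norm(q-c,axis=1);k=abs(e-.047)<.008; c,r=circ(q[k])
    print(n,"rim",c,r,k.sum(), np.median(W[rim][:,2]))
    H=near&(W[...,2]>.265)
    v,u=np.nonzero(H);print("handle",len(u),u.mean(),v.mean(),W[H].mean(0),W[H].min(0),W[H].max(0))
    if n=="top":
        b=near&(W[...,2]>.19)&(W[...,2]<.225); print("yoke",W[b].min(0),W[b].max(0),b.sum(), cv2.minAreaRect(np.float32(W[b][:,:2])))
        b=(W[...,2]>.012)&(W[...,2]<.05)&(abs(W[...,0]-.455)<.12)&(abs(W[...,1]+.035)<.11)&(hsv[...,0]>35)&(hsv[...,0]<100)&(p[...,1]>p[...,2])
        print(b.sum(),cv2.minAreaRect(np.float32(W[b][:,:2]))); 
        w=near&(abs(W[...,2]-.165)<.03); print("crank?",W[near&(W[...,1]<-.14)&(W[...,2]>.05)][:60:6])
# rim centres by two views: ellipse fit of rim pixels
    v,u=np.nonzero(rim);e=cv2.fitEllipse(cv2.convexHull(np.c_[u,v].astype(np.float32)));print("ell",e)
    top_h=near&(W[...,2]>.297);v,u=np.nonzero(top_h);print("htop",u.mean() if len(u) else 0,v.mean() if len(u) else 0,len(u))
E
```

```text
top rim [ 0.5111 -0.0279] 0.045019252619728944 370 0.24139231283497312
handle 54 338.24074074074076 213.59259259259258 [ 0.4686 -0.0449  0.3008] [ 0.4598 -0.0549  0.2687] [ 0.4783 -0.0348  0.3102]
yoke [ 0.4699 -0.1098  0.19  ] [0.5509 0.0541 0.2243] 1114 ((0.510328471660614, -0.027997292578220367), (0.0802387073636055, 0.16382098197937012), 0.38946959376335144)
363 ((0.505699872970581, -0.028258636593818665), (0.13649727404117584, 0.1873430609703064), 0.44860973954200745)
crank? [[ 0.5237 -0.1422  0.0757]
 [ 0.5136 -0.1411  0.0864]
 [ 0.5045 -0.1414  0.0834]]
ell ((331.26312255859375, 199.1460418701172), (36.108238220214844, 36.669063568115234), 14.833588600158691)
htop 338.3809523809524 213.26190476190476 42
side rim [ 0.5085 -0.0303] 0.04497364084907492 156 0.240190993536917
handle 54 314.55555555555554 191.64814814814815 [ 0.4673 -0.05    0.2943] [ 0.4582 -0.0566  0.2663] [ 0.4772 -0.0366  0.3064]
ell ((323.5699462890625, 194.067626953125), (22.740530014038086, 30.165767669677734), 99.58135986328125)
htop 313.7241379310345 189.58620689655172 29
```

```bash
python3 -c "
from h import *
print(tri((338.4,213.3),(313.7,189.6)),tri((331.3,199.1),(323.6,194.1)))"
python3 jog.py '[[0.085,0,0,-0.04,0,0,0],[0.085,0,0,-0.04,0,0,0],[0.085,0,0,-0.04,0,0,0],[0.085,0,0,-0.04,0,0,0],[0.085,0,0,0,0,0,-0.124],[0.085,0,0,0,0,0,-0.124],[0.085,0,0,0,0,0,-0.124],[0.085,0,0,0,0,0,-0.124]]' 40
python3 jog.py '[[0.085,0,0,0,0,0,-0.124],[0.085,0,0,0,0,0,-0.124],[0.085,0,0,0,0,0,-0.124],[0.085,0,0,0,0,0,-0.124],[0.085,0,0,0,0,0,-0.124],[0.085,0,0,0,0,0,0]]'
```

```text
[ 0.4686 -0.045   0.2984] [ 0.5127 -0.0286  0.2366]
clock: 0.77
position: [0.3152, -0.6526, 0.4081]
tool_rot: [0.889, 0.458, -0.0, -0.0]
wrist_force: [-1.0, 0.8, -0.2]
gripper_width: 0.0852
grip_force: 0.0
clock: 1.27
position: [0.3149, -0.6528, 0.4077]
tool_rot: [0.707, 0.707, 0.0, -0.0]
wrist_force: [-1.3, 0.2, -0.1]
gripper_width: 0.0852
grip_force: 0.0
```

```bash
R='[0.085,0.038,0.0096,0,0,0,0]'
python3 jog.py '[[0.085,0.038,0.0096,0,0,0,0],[0.085,0.038,0.0096,0,0,0,0],[0.085,0.038,0.0096,0,0,0,0],[0.085,0.038,0.0096,0,0,0,0],[0.085,0.038,0.0096,0,0,0,0],[0.085,0.038,0.0096,0,0,0,0],[0.085,0.038,0.0096,0,0,0,0],[0.085,0.038,0.0096,0,0,0,0]]'
python3 jog.py '[[0.085,0.038,0.0096,0,0,0,0],[0.085,0.038,0.0096,0,0,0,0],[0.085,0.038,0.0096,0,0,0,0],[0.085,0.038,0.0096,0,0,0,0],[0.085,0.038,0.0096,0,0,0,0],[0.085,0.038,0.0096,0,0,0,0],[0.085,0.038,0.0096,0,0,0,0],[0.085,0,0,0,0,0,0]]'
python3 jog.py '[[0.085,0,0,0,0,0,0],[0.085,0,0,0,0,0,0]]'
```

```text
clock: 1.93
position: [0.3935, -0.3473, 0.4082]
tool_rot: [0.711, 0.704, 0.0, -0.0]
wrist_force: [0.7, 0.3, 0.6]
gripper_width: 0.0849
grip_force: 0.0
clock: 2.6
position: [0.4633, -0.076, 0.4089]
tool_rot: [0.707, 0.707, 0.002, -0.0]
wrist_force: [0.0, 0.3, -0.1]
gripper_width: 0.0849
grip_force: 0.0
clock: 2.77
position: [0.4618, -0.084, 0.4081]
tool_rot: [0.71, 0.704, -0.0, -0.0]
wrist_force: [-0.3, -0.3, 1.6]
gripper_width: 0.0847
grip_force: 0.0
```

```bash
python3 jog.py '[[0.085,0.02,0.0035,0,0,0,0],[0.085,0.0192,0.003,0,0,0,0],[0.085,0,0,0,0,0,0],[0.085,0,0,0.03,0,0,0],[0.085,0,0,0.03,0,0,0],[0.085,0,0,0,0,0,0]]'
python3 - <<'E'
from h import *
for n in("top","side"):
    p,d=cams.get_image(n);cv2.imwrite(f"pics/{n}1.png",p[:,:,::-1])
a=cv2.imread("pics/top1.png")[150:270,250:430]; b=cv2.imread("pics/side1.png")[110:230,240:420]
cv2.imwrite("pics/z1.png",np.vstack([cv2.resize(x,None,fx=2.5,fy=2.5) for x in(a,b)]))
print(env.state()["position"])
E
```

```text
clock: 3.27
position: [0.4662, -0.0467, 0.344]
tool_rot: [0.71, 0.704, -0.003, -0.003]
wrist_force: [-1.5, -0.4, -1.1]
gripper_width: 0.0851
grip_force: 0.0
[ 0.4684 -0.0457  0.3482]
```

View pics/z1.png

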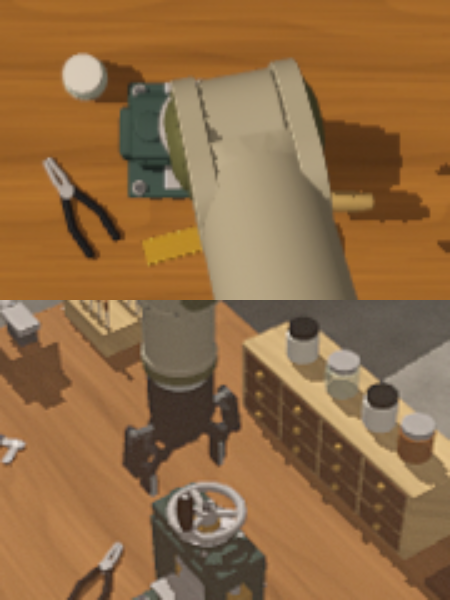

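The side view now clearly shows the open fingers above and either side of the black handle, which is at about zoom (186,512). I'll descend 70 mm and close.

```bash
python3 jog.py '[[0.085,0,0,0.025,0,0,0],[0.085,0,0,0.025,0,0,0],[0.085,0,0,0.02,0,0,0],[0.085,0,0,0,0,0,0],[0.085,0,0,0,0,0,0]]'
python3 jog.py '[[0.0,0,0,0,0,0,0],[0.0,0,0,0,0,0,0],[0.0,0,0,0,0,0,0],[0.0,0,0,0,0,0,0],[0.0,0,0,0,0,0,0],[0.0,0,0,0,0,0,0],[0.0,0,0,0,0,0,0],[0.0,0,0,0,0,0,0]]' 40
python3 -c "
from h import *
print(env.state()['position'],env.state()['wrist_force'])
p,d=cams.get_image('side');cv2.imwrite('pics/z2.png',cv2.resize(p[120:220,250:400,::-1],None,fx=4,fy=4))"
```

```text
clock: 3.78
position: [0.4693, -0.0449, 0.2793]
tool_rot: [0.709, 0.705, -0.0, 0.0]
wrist_force: [0.2, 0.1, -0.2]
gripper_width: 0.085
grip_force: 0.0
clock: 4.45
position: [0.469, -0.0445, 0.2789]
tool_rot: [0.709, 0.705, 0.0, 0.0]
wrist_force: [-0.8, -0.4, 6.7]
gripper_width: 0.021
grip_force: 38.8
[ 0.469  -0.0445  0.2789] [-0.7613 -0.382   6.6524]
```

View pics/z2.png

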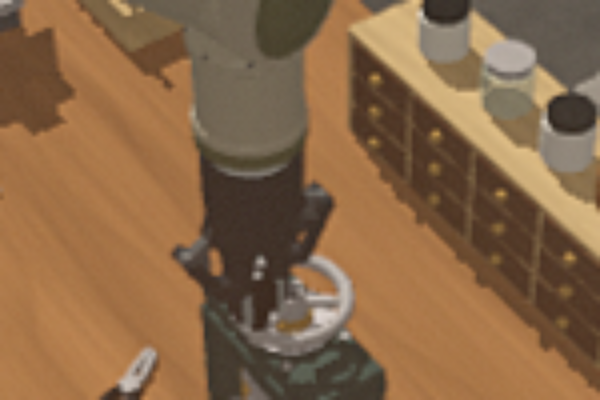

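Gripped: opening 21 mm, 39 N, with the fingers on the handle at about zoom (262,300). Next is a helper that works out the circle steps.

```bash
cat > steps.py <<'E'
import sys
from h import *
# usage: steps.py from_deg step_deg n [cx cy]; tool x = world y, tool y = world x
a,s,n=map(float,sys.argv[1:4]); C=np.array([float(x) for x in sys.argv[4:6]] or [.5105,-.0285])
st=env.state();p=st["position"][:2];d=p-C;print("meas",p,"ang",np.degrees(np.arctan2(d[1],d[0]))%360,"r",np.hypot(*d),"F",st["wrist_force"])
t=np.radians(a+s*np.arange(n+1));q=C+.045*np.c_[np.cos(t),np.sin(t)];q[0]=p if a<0 or 1 else q[0]
print(np.round(np.diff(q,axis=0)[:,::-1],4).tolist())
E
python3 steps.py 201 -22.5 8; python3 steps.py 201 -11.25 16|tail -1
```

```text
meas [ 0.4691 -0.0445] ang 201.11869436741864 r 0.04442144497452082 F [-0.5385  0.397   7.1186]
[[0.0172, -0.0035], [0.0171, 0.0039], [0.0143, 0.0101], [0.0094, 0.0148], [0.003, 0.0173], [-0.0039, 0.0171], [-0.0101, 0.0143], [-0.0148, 0.0094]]
[[0.0084, -0.0029], [0.0088, -0.0006], [0.0088, 0.0011], [0.0084, 0.0028], [0.0077, 0.0044], [0.0067, 0.0058], [0.0054, 0.007], [0.004, 0.0079], [0.0023, 0.0085], [0.0006, 0.0088], [-0.0011, 0.0088], [-0.0028, 0.0084], [-0.0044, 0.0077], [-0.0058, 0.0067], [-0.007, 0.0054], [-0.0079, 0.004]]
```

```bash
python3 jog.py '[[0,0.0085,-0.0025,0,0,0,0],[0,0.0088,-0.0006,0,0,0,0],[0,0.0088,0.0011,0,0,0,0],[0,0.0084,0.0028,0,0,0,0],[0,0.0077,0.0044,0,0,0,0],[0,0.0067,0.0058,0,0,0,0],[0,0.0054,0.007,0,0,0,0],[0,0.004,0.0079,0,0,0,0]]' 40
python3 steps.py 111 -11.25 8
```

```text
clock: 5.17
position: [0.4945, 0.0142, 0.2789]
tool_rot: [0.709, 0.705, -0.001, -0.0]
wrist_force: [-3.7, -2.6, 7.7]
gripper_width: 0.0206
grip_force: 39.3
meas [0.4945 0.0142] ang 110.48330787420248 r 0.04559561778835188 F [-3.6537 -2.5634  7.7484]
[[0.0016, 0.0083], [0.0006, 0.0088], [-0.0011, 0.0088], [-0.0028, 0.0084], [-0.0044, 0.0077], [-0.0058, 0.0067], [-0.007, 0.0054], [-0.0079, 0.004]]
```

Smooth, with low force. Next 90°.

```bash
python3 jog.py '[[0,0.0018,0.0085,0,0,0,0],[0,0.0006,0.0088,0,0,0,0],[0,-0.0011,0.0088,0,0,0,0],[0,-0.0028,0.0084,0,0,0,0],[0,-0.0044,0.0077,0,0,0,0],[0,-0.0058,0.0067,0,0,0,0],[0,-0.007,0.0054,0,0,0,0],[0,-0.0079,0.004,0,0,0,0]]'
python3 steps.py 21 -7 6
```

```text
clock: 5.83
position: [0.5532, -0.0123, 0.2789]
tool_rot: [0.708, 0.706, 0.0, -0.0]
wrist_force: [-5.1, 1.9, 7.8]
gripper_width: 0.0207
grip_force: 39.3
meas [ 0.5532 -0.0123] ang 20.811157084956594 r 0.04563160220374731 F [-5.137   1.9132  7.8054]
[[-0.0053, 0.001], [-0.0054, 0.001], [-0.0055, 0.0003], [-0.0055, -0.0003], [-0.0054, -0.001], [-0.0052, -0.0017]]
```

```bash
python3 jog.py '[[0,-0.0055,0.001,0,0,0,0],[0,-0.0054,0.001,0,0,0,0],[0,-0.0055,0.0003,0,0,0,0],[0,-0.0055,-0.0003,0,0,0,0],[0,0,0,0,0,0,0],[0,0,0,0,0,0,0]]'
python3 steps.py -7 -7 3
```

```text
clock: 6.33
position: [0.5558, -0.0281, 0.279]
tool_rot: [0.707, 0.707, 0.004, -0.002]
wrist_force: [0.8, 22.1, 0.5]
gripper_width: 0.021
grip_force: 39.5
meas [ 0.5558 -0.0281] ang 0.4561229138257242 r 0.04529556232572229 F [ 0.7928 22.1243  0.4696]
[[-0.0112, -0.0016], [-0.0052, -0.0017], [-0.005, -0.0023]]
```

At the stop: 0.5°, with 22 N opposing. I'll hold there for 0.3 s, then start backing off.

```bash
python3 jog.py '[[0,0,0,0,0,0,0],[0,0,0,0,0,0,0],[0,0,0,0,0,0,0],[0,0,0,0,0,0,0]]'
python3 steps.py 0 22.5 16
python3 jog.py '[[0,0.01,0.001,0,0,0,0],[0,0.0125,-0.003,0,0,0,0]]'
python3 steps.py 22.5 22.5 8
```

```text
clock: 6.67
position: [0.5558, -0.0281, 0.279]
tool_rot: [0.707, 0.707, 0.004, -0.002]
wrist_force: [-0.2, 21.7, 0.9]
gripper_width: 0.0204
grip_force: 39.5
meas [ 0.5558 -0.0281] ang 0.48337075300582194 r 0.04529037898410592 F [-0.1721 21.6537  0.8869]
[[0.0168, -0.0037], [0.0146, -0.0098], [0.0098, -0.0146], [0.0034, -0.0172], [-0.0034, -0.0172], [-0.0098, -0.0146], [-0.0146, -0.0098], [-0.0172, -0.0034], [-0.0172, 0.0034], [-0.0146, 0.0098], [-0.0098, 0.0146], [-0.0034, 0.0172], [0.0034, 0.0172], [0.0098, 0.0146], [0.0146, 0.0098], [0.0172, 0.0034]]
clock: 6.83
position: [0.5537, -0.0138, 0.2789]
tool_rot: [0.709, 0.705, -0.0, 0.001]
wrist_force: [-2.3, -6.2, 8.0]
gripper_width: 0.0204
grip_force: 40.2
meas [ 0.5537 -0.0138] ang 18.83338762328804 r 0.04563563558878348 F [-2.3108 -6.2316  7.9536]
[[0.0171, -0.0114], [0.0098, -0.0146], [0.0034, -0.0172], [-0.0034, -0.0172], [-0.0098, -0.0146], [-0.0146, -0.0098], [-0.0172, -0.0034], [-0.0172, 0.0034]]
```

Next, 180° with 22.5° steps.

```bash
python3 jog.py '[[0,0.0155,-0.0105,0,0,0,0],[0,0.0098,-0.0146,0,0,0,0],[0,0.0034,-0.0172,0,0,0,0],[0,-0.0034,-0.0172,0,0,0,0],[0,-0.0098,-0.0146,0,0,0,0],[0,-0.0146,-0.0098,0,0,0,0],[0,-0.0172,-0.0034,0,0,0,0],[0,-0.0172,0.0034,0,0,0,0]]'
python3 steps.py 202.5 22.5 8
```

```text
clock: 7.5
position: [0.4689, -0.0448, 0.279]
tool_rot: [0.708, 0.706, 0.001, 0.0]
wrist_force: [8.8, 8.8, -3.4]
gripper_width: 0.0205
grip_force: 40.4
meas [ 0.4689 -0.0448] ang 201.41257825893908 r 0.04471809317186719 F [ 8.7552  8.8496 -3.3617]
[[-0.0155, 0.0098], [-0.0098, 0.0146], [-0.0034, 0.0172], [0.0034, 0.0172], [0.0098, 0.0146], [0.0146, 0.0098], [0.0172, 0.0034], [0.0172, -0.0034]]
```

Tracking well. Carrying on from 201° to 382°.

```bash
python3 jog.py '[[0,-0.015,0.0098,0,0,0,0],[0,-0.0098,0.0146,0,0,0,0],[0,-0.0034,0.0172,0,0,0,0],[0,0.0034,0.0172,0,0,0,0],[0,0.0098,0.0146,0,0,0,0],[0,0.0146,0.0098,0,0,0,0],[0,0.0172,0.0034,0,0,0,0],[0,0.0172,-0.0034,0,0,0,0]]'
python3 steps.py 22.5 22.5 8
```

```text
clock: 8.17
position: [0.5534, -0.0128, 0.2788]
tool_rot: [0.709, 0.705, -0.0, 0.001]
wrist_force: [-6.4, -7.0, 10.4]
gripper_width: 0.0208
grip_force: 41.9
meas [ 0.5534 -0.0128] ang 20.081977492878263 r 0.04571678990456366 F [-6.3626 -6.968  10.3599]
[[0.0161, -0.0111], [0.0098, -0.0146], [0.0034, -0.0172], [-0.0034, -0.0172], [-0.0098, -0.0146], [-0.0146, -0.0098], [-0.0172, -0.0034], [-0.0172, 0.0034]]
```

One turn plus 20° open.

```bash
python3 jog.py '[[0,0.015,-0.0102,0,0,0,0],[0,0.0098,-0.0146,0,0,0,0],[0,0.0034,-0.0172,0,0,0,0],[0,-0.0034,-0.0172,0,0,0,0],[0,-0.0098,-0.0146,0,0,0,0],[0,-0.0146,-0.0098,0,0,0,0],[0,-0.0172,-0.0034,0,0,0,0],[0,-0.0172,0.0034,0,0,0,0]]'
python3 steps.py 202.5 22.5 7
```

```text
clock: 8.83
position: [0.4688, -0.0448, 0.279]
tool_rot: [0.708, 0.706, 0.001, 0.001]
wrist_force: [9.6, 8.7, -3.7]
gripper_width: 0.0208
grip_force: 40.8
meas [ 0.4688 -0.0448] ang 201.39124685914388 r 0.04477160556071974 F [ 9.607   8.7471 -3.658 ]
[[-0.0155, 0.0099], [-0.0098, 0.0146], [-0.0034, 0.0172], [0.0034, 0.0172], [0.0098, 0.0146], [0.0146, 0.0098], [0.0172, 0.0034]]
```

```bash
python3 jog.py '[[0,-0.015,0.0098,0,0,0,0],[0,-0.0098,0.0146,0,0,0,0],[0,-0.0034,0.0172,0,0,0,0],[0,0.0034,0.0172,0,0,0,0],[0,0.0098,0.0146,0,0,0,0],[0,0.0146,0.0098,0,0,0,0],[0,0.0172,0.0034,0,0,0,0],[0,0,0,0,0,0,0]]'
python3 jog.py '[[0,0,0,0,0,0,0],[0,0,0,0,0,0,0],[0,0,0,0,0,0,0]]'
python3 steps.py 0 22.5 1
python3 -c "
from h import *
p,d=cams.get_image('side');cv2.imwrite('pics/z3.png',cv2.resize(p[120:260,230:420,::-1],None,fx=4,fy=4))"
```

```text
clock: 9.5
position: [0.5558, -0.0259, 0.2789]
tool_rot: [0.708, 0.706, 0.001, -0.0]
wrist_force: [-0.4, 3.5, 5.9]
gripper_width: 0.0207
grip_force: 41.9
clock: 9.75
position: [0.5558, -0.0281, 0.2789]
tool_rot: [0.708, 0.706, 0.001, 0.0]
wrist_force: [-0.0, 2.3, 4.9]
gripper_width: 0.0211
grip_force: 41.8
meas [ 0.5558 -0.0281] ang 0.45104384268264097 r 0.04530830795480523 F [-0.0417  2.3319  4.8721]
[[0.0169, -0.0037]]
```

View pics/z3.png

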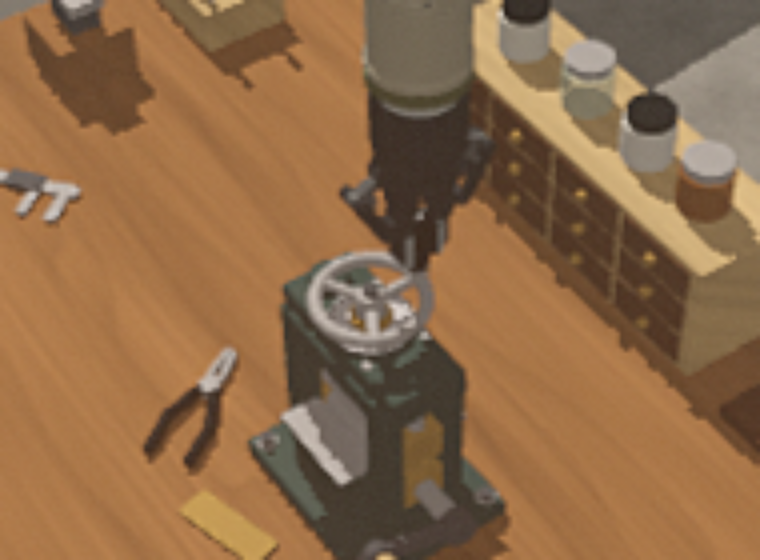

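The side view shows the fingers holding the handle at about zoom (418,250), out along +x from the hub at (372,295), which matches the pose at the stop. It is two full turns open, still, and gripped with 42 N. Handing in.

```bash
python3 -c "
from rig import env, cams
print(env.state()['joint_velocities'].round(3)); print(env.sign_off())"
```

```text
[ 0.    -0.     0.     0.    -0.    -0.     0.001]
the job is handed in; nothing more can be done
None
```

I wound the wheel clockwise to its stop, backed it off two full turns (handle back within about 0.1° of where it stood at the stop), and handed in with the handle still gripped at about 42 N and the wheel still; the judging result was not shown.

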